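# Load the backup battery and change the bench over to it

### The arm

A 6-joint arm with a two-finger parallel gripper is mounted at the origin on a cart in front of the work surface, level with it; the furniture and walls round the work are solid. World frame = base frame: x ahead of the robot, y to its left, z up, the work surface at z = 0. Lengths are in m, angles in rad, forces in N, time in s.
With the tool pointing down it reaches from about 0.35 to 0.8 m from the base axis. Payload 7.3 kg.
Tool frame: the origin (TCP) lies midway between the tips of the shut fingers; the grasp point (between the pads) lies robot.pinch_z behind it (robot.pinch_z is the distance from the TCP to the grasp point, in m); z points along the fingers, x is the direction in which the jaws open and shut, and the axes are right-handed (so a half turn about z gives the same grasp; the last joint's range is limited). The gripper opens to 85 mm and grips with 20 to 120 N. Pads are 22 mm wide; open, the fingers measure 114 mm over their backs; the gripper's body (76 mm by 85 mm) begins 54 mm behind the grasp point. The pads swing forward as they close: fully open they stand 13 mm farther back than shut.
Start: joints at [-1.368, 0.342, 1.524, -0, 1.275, -0.146], TCP at [0.179, -0.493, 0.231] pointing down, gripper open.
Joint ranges: [-2.53, 2.53], [-0.77, 2.02], [0.04, 2.7], [-1, 4.14], [0.28, 2.66], [-3.11, 3.11]. Speed limits (rad/s): [2.57, 2.57, 3.14, 3.14, 3.14, 3.14].

### API

Orientations are given as a unit quaternion [x, y, z, w].
In Python, from rig import robot gives the robot as it stands. Calls block until the motion is done:
- robot.movep(position, orientation): joint-space move of the TCP to a pose.
- robot.movel(position, frame=None, vel=0.15): straight line of the TCP; frame=None keeps the orientation; vel is the mean speed in m/s.
- robot.goto_joints(angles): joint-space move.
- robot.grip(opening, grasp_force=None): opening from 0.0 (shut) to 1.0 (fully open); grasp_force is the grip in N (None keeps the last); returns when the fingers have stopped.
- robot.hold(seconds).
- robot.solve_ik(position, orientation): joint angles nearest the present ones, or None.
- robot.read_camera(name): name is "side" or "top" or "wrist"; returns the picture (384x512x3 uint8, red, green, blue); there is no depth.
- robot.get_calibration(name): a dict with "fovy" (degrees; the focal length in pixels is half the picture's height over the tangent of half this angle, whatever the lens; pixels are square), "cx", "cy" (the principal point, pixels), "T" (4x4, takes a point from camera to world coordinates). Camera axes: x right, y up, looking along -z (the intrinsics and any distortion apply to the point x, -y, -z); pixel columns grow to the right and rows downward; lengths in m; the calibration is good to about 2 mm. A picture is of the moment at which its call begins: read the wrist's pose just before it. get_calibration takes no time and is no camera call; for the wrist camera it gives the pose at the moment of the call.
A pose or a line that the arm cannot do raises robot.IKError and nothing moves.
- robot.finish_job(): hands the job in, once; it reports no verdict.
Readings, each from a call of its own:
- robot.read_clock(): time.
- robot.read_joints(): joint angles.
- robot.read_qd(): joint speeds.
- robot.read_joint_efforts(): joint torques, N m.
- robot.read_ee_pos(): TCP position.
- robot.read_tcp_rot(): TCP orientation.
- robot.read_force(): force on the tool from outside, world axes, zero at the start.
- robot.read_wrist_torque(): the same for the moment, N m.
- robot.read_finger_gap(): opening from 0.0 (shut) to 1.0 (fully open).
Only numpy, scipy, OpenCV 4.12 (cv2) and the standard library are available. Lean on these libraries where they do the work, as an engineer would, in place of code of your own. Each camera call takes 0.05 s, during which the arm holds its last target.

### The job

Set the grey battery pack with the orange band down flat in the open drawer of the white battery cabinet (lower it in, do not drop it) and push the drawer fully shut. Only then change the feed selector over: bring the red-knobbed lever from the blue side to upright centre off, let it rest there for two seconds, then move it all the way over to the orange side. Let go of everything and leave the beaker, the bottles and the timer where they are.

Things in the scene. Friction and masses are not known exactly. Their poses are not given: they have to be found in the camera images.
- battery_center (a point): Centre of the loose battery pack, a grey rounded block 90 mm long (its x), 46 mm wide (its y) and 30 mm high (its z) with an orange band round it, 0.25 to 0.5 kg; it lies flat on the worktop. Grasp it across the 46 mm.
- cabinet_front (a point): Middle of the front face of the white fixed battery cabinet, on the worktop (z = 0): x points to its back, y along its front, z up. The cabinet is 220 mm deep, 200 mm wide, 85 mm high and has one grey-fronted drawer. It and the console stand side by side in either order.
- cabinet_drawer0 (a joint): Drawer of the cabinet: opening in m, 0 = shut (hard stop), 0.15 = fully out; starts 0.13 to 0.147 open. It slides out along the cabinet's -x. Needs about 1 to 2 N to move and stays where it is left.
- drawer_floor (a point): Centre of the drawer's inner floor, moving with it; x points to the back of the cabinet, z up. The floor is 175 mm long in x, 158 mm wide in y; side walls (6 mm thick) rise 41 mm above it, the 15 mm front panel (outer face at x = -108 mm) 50 mm. With the drawer open by d, only the floor from x = -87 mm to x = d - 94 mm is clear of the cabinet top.
- cabinet_drawer0_handle (a point): Middle of the drawer's steel bar handle: a horizontal round bar about 100 mm long along y, 35 mm in front of the drawer front, moving with the drawer; x points to the back of the cabinet (the way to push it shut).
- console_front (a point): Middle of the front edge of the grey fixed feed-selector console, on the worktop (z = 0); console axes: x points to its back, y along its front, z up. It is 160 mm wide, 220 mm deep. Its panel slopes up at 40 degrees from here (height 40 mm) to 124 mm high at x = 100 mm; blue marks on its left (+y), orange marks on its right (-y).
- hood_edge (a point): Middle of the lower front edge (yellow) of the console's clear splash hood, console axes. The hood is a flat sheet 160 mm wide, 305 mm above the worktop, from here 246 mm back over the lever, on two posts at the rear. It bars a gripper pointing straight down at the knob: come in tilted 25 to 45 degrees, the gripper's body leaning back towards the robot (-x).
- pivot (a point): Point on the console panel on the lever's hinge axis, console axes. The axis lies in the panel's plane and runs up the slope: direction (0.766, 0, 0.643) in console axes.
- knob (a point): Centre of the lever's red ball knob, 32 mm across, 95 mm from the pivot on a 12 mm thick stem; moves with the lever. With the lever upright (centre off) it lies at pivot + 95 mm x (-0.643, 0, 0.766) in console axes. With the lever at angle a it is at pivot + 95 mm x (-0.643 cos a, -sin a, 0.766 cos a).
- lever (a joint): Changeover lever angle in rad: -0.65 = full blue (left, +y) stop, 0 = centre off, standing square to the panel, +0.65 = full orange (right, -y) stop. Starts between -0.65 and -0.5. No springs or detents: friction (about 2.5 N at the knob) holds it wherever it is left.
- beaker_100: Bystander: glass beaker, 53 mm across, 68 mm high, origin under its centre.
- buffer0: Bystander: white bottle, 61 mm across, 133 mm high, origin under its centre.
- timer: Bystander: white lab timer, 60 x 66 x 18 mm, origin under its centre.
- battery: The battery pack itself; origin at the centre of its underside, axes as for battery_center.

How it is judged:
On the way, in this order (a step that is already met when the one before it is completed fails the run):
1. the battery pack, still held, is set down flat in the drawer (no more than about 7 mm above its floor) (x of battery_center in the frame of drawer_floor between -0.075 and 0.075 m and y of battery_center in the frame of drawer_floor between -0.07 and 0.07 m and z of battery_center in the frame of drawer_floor below 0.022 m and angle between battery_center's own z axis and vertical below 0.15 rad and contact force between the fingers and battery above 0.3 N), for 0.05 s.
2. the drawer is fully shut with the pack lying in it (x of battery_center in the frame of drawer_floor between -0.075 and 0.075 m and y of battery_center in the frame of drawer_floor between -0.07 and 0.07 m and value of joint cabinet_drawer0 below 0.006 m and z of battery_center in the frame of drawer_floor below 0.022 m and angle between battery_center's own z axis and vertical below 0.15 rad), for 0.2 s.
3. the lever rests at centre off (within 0.12 rad) for at least 1.5 s (value of joint cabinet_drawer0 below 0.006 m and value of joint lever between -0.12 and 0.12 rad and velocity of joint lever between -0.1 and 0.1 rad/s), for 1.5 s.
4. the lever is all the way over on the orange side (beyond 0.55 rad) (value of joint cabinet_drawer0 below 0.006 m and value of joint lever above 0.55 rad), for 0.2 s.
At the end, for the whole second after the job is handed in: The pack lies flat (within 0.15 rad) on the drawer floor, the drawer is shut to within 6 mm, the lever stands on the orange side beyond 0.55 rad (stop at 0.65), everything at rest (all of step 4 and x of battery_center in the frame of drawer_floor between -0.075 and 0.075 m and y of battery_center in the frame of drawer_floor between -0.07 and 0.07 m and z of battery_center in the frame of drawer_floor below 0.022 m and angle between battery_center's own z axis and vertical below 0.15 rad and linear speed of battery below 0.02 m/s and velocity of joint lever between -0.05 and 0.05 rad/s); the robot touches nothing.
It fails at once if the lever leaves the blue side while the drawer is still open (value of joint cabinet_drawer0 above 0.02 m and value of joint lever above -0.3 rad).
It fails at once if a bystander is shifted more than 30 mm or tipped over (distance of any of beaker_100, buffer0, timer from where it was at the start of the episode above 0.03 m or angle between any of beaker_100, buffer0, timer's own z axis and vertical above 0.35 rad).
It also fails if it takes over 72 s, if anything falls off the work surface, if the arm or the gripper's body presses on something with over 40 N, if the wrist force passes 120 N, or if a joint passes its speed limit or range.

## Working session

There is one attempt and no reset: what is moved stays moved. The work goes in short steps, each a Python script; the robot and the scene stay as the last script left them, time stands still between calls to the robot, and variables do not carry over. Pictures are saved under pics/ and viewed, and the job is handed in when it is done.

```bash
ls; mkdir -p pics; python3 - <<'E'
from rig import robot
import cv2,numpy as np
np.set_printoptions(precision=4,suppress=True)
for n in ["side","top","wrist"]:
    c=robot.get_calibration(n); print(n,c)
    im=robot.read_camera(n); cv2.imwrite(f"pics/{n}0.png",im[:,:,::-1])
print(robot.pinch_z,robot.read_clock(),robot.read_tcp_rot(),robot.read_finger_gap())
E
```

```text
pics
side {'fovy': 52.963793836455274, 'cx': 250.50263338323427, 'cy': 193.8007534267975, 'T': array([[-0.8923,  0.2616, -0.368 ,  0.099 ],
       [-0.4511, -0.4804,  0.7522,  0.9533],
       [ 0.02  ,  0.8371,  0.5466,  0.8862],
       [ 0.    ,  0.    ,  0.    ,  1.    ]])}
top {'fovy': 49.102714160031915, 'cx': 251.5435483816031, 'cy': 200.02330824296186, 'T': array([[-0.0722,  0.9671, -0.2439,  0.219 ],
       [-0.9974, -0.0714,  0.012 ,  0.0301],
       [-0.0058,  0.2442,  0.9697,  1.5964],
       [ 0.    ,  0.    ,  0.    ,  1.    ]])}
wrist {'fovy': 67.36598164786909, 'cx': 257.0070368789242, 'cy': 190.8619184573392, 'T': array([[ 0.3419,  0.8934,  0.2912,  0.2539],
       [-0.9397,  0.325 ,  0.1065, -0.4668],
       [ 0.0005, -0.3101,  0.9507,  0.3743],
       [ 0.    ,  0.    ,  0.    ,  1.    ]])}
0.0187 0.15 [ 0.8191 -0.5737 -0.0004 -0.0004] 0.9995039668728015
```

View pics/side0.png

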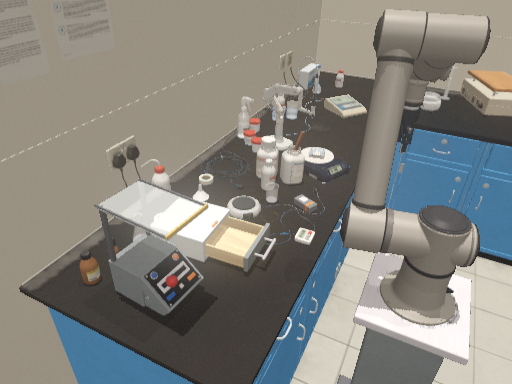

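View pics/top0.png

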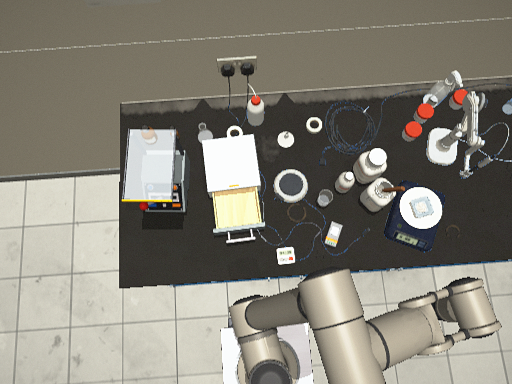

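View pics/wrist0.png

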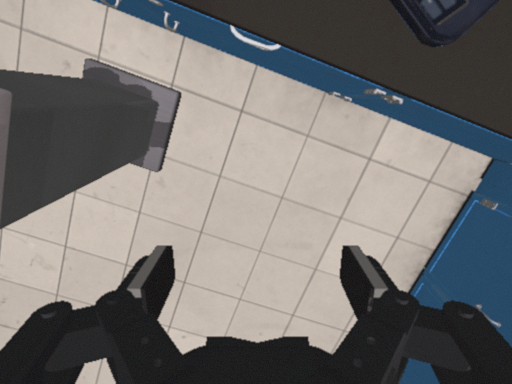

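The top view shows the console on the left, the cabinet with its open drawer in the centre at about (237,190), the battery at about (333,233), the timer at (286,255) and the beaker at (324,198). I'll zoom in for exact pixels.

```bash
cat > h.py <<'E'
import numpy as np, cv2
np.set_printoptions(precision=4,suppress=True)
def ray(c,u,v,H=384):
    f=H/2/np.tan(np.radians(c['fovy'])/2)
    d=np.array([(u-c['cx'])/f,-(v-c['cy'])/f,-1.])
    T=np.array(c['T']); return T[:3,3],T[:3,:3]@d
def onz(c,u,v,z):
    o,d=ray(c,u,v); return o+d*(z-o[2])/d[2]
def proj(c,p,H=384):
    f=H/2/np.tan(np.radians(c['fovy'])/2)
    T=np.array(c['T']); q=T[:3,:3].T@(np.asarray(p,float)-T[:3,3])
    return np.array([c['cx']+f*q[0]/-q[2], c['cy']-f*q[1]/-q[2]])
def tri(c1,p1,c2,p2):
    o1,d1=ray(c1,*p1);o2,d2=ray(c2,*p2)
    A=np.stack([d1,-d2],1); s=np.linalg.lstsq(A,o2-o1,rcond=None)[0]
    a=o1+s[0]*d1;b=o2+s[1]*d2
    return (a+b)/2,np.linalg.norm(a-b)
def crop(im,x0,y0,w,h,k,name,step=10):
    z=cv2.resize(im[y0:y0+h,x0:x0+w],None,fx=k,fy=k,interpolation=cv2.INTER_CUBIC).copy()
    for x in range((x0+step-1)//step*step,x0+w,step):
        cv2.line(z,((x-x0)*k,0),((x-x0)*k,6),(0,0,255),1); 
        if x%(2*step)==0: cv2.putText(z,str(x),((x-x0)*k,16),0,.35,(0,0,255),1)
    for y in range((y0+step-1)//step*step,y0+h,step):
        cv2.line(z,(0,(y-y0)*k),(6,(y-y0)*k),(0,0,255),1)
        if y%(2*step)==0: cv2.putText(z,str(y),(8,(y-y0)*k+4),0,.35,(0,0,255),1)
    cv2.imwrite(name,z)
E
python3 - <<'E'
from h import *
t=cv2.imread('pics/top0.png');s=cv2.imread('pics/side0.png')
crop(t,115,120,150,130,5,'pics/t_a.png')
crop(t,255,150,150,120,5,'pics/t_b.png')
crop(s,90,170,190,140,4,'pics/s_a.png')
E
```

```text
(no output)
```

View pics/t_a.png

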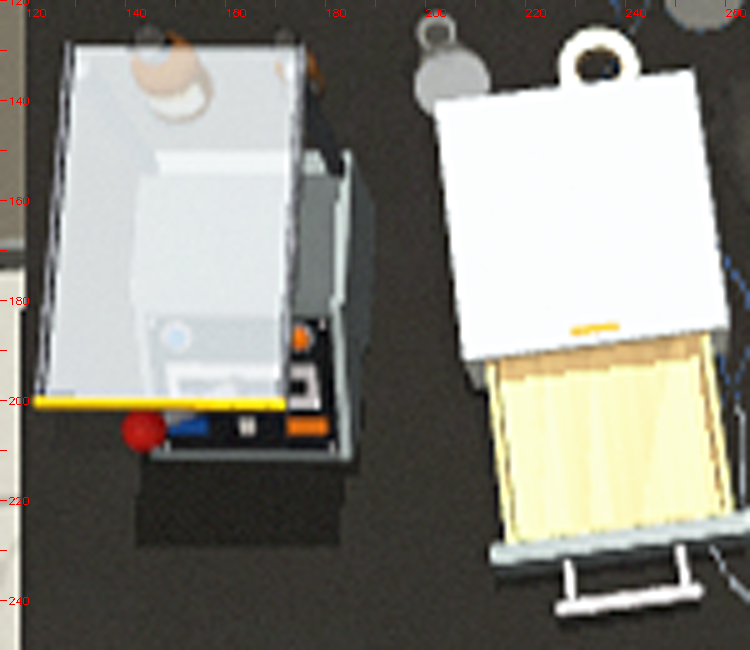

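View pics/t_b.png

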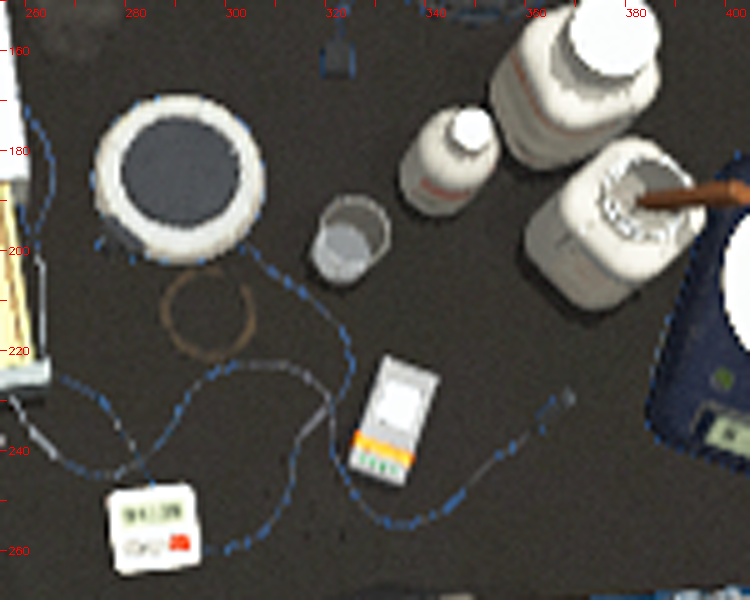

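View pics/s_a.png

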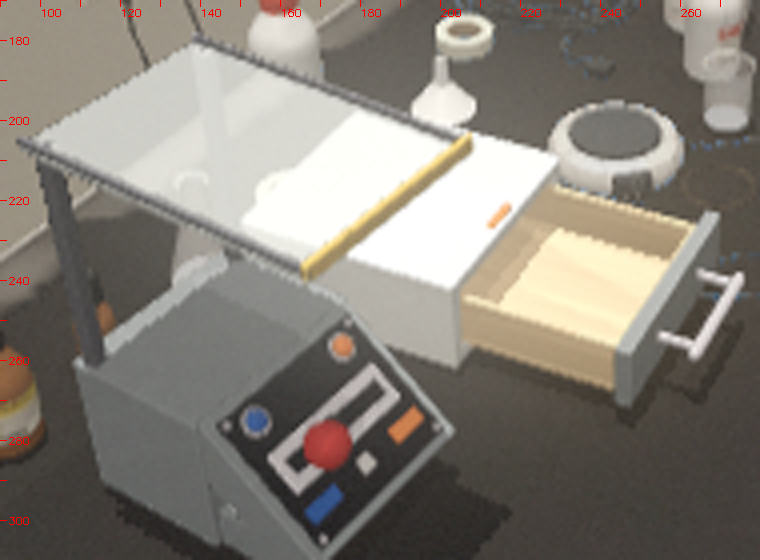

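```bash
python3 - <<'E'
from h import *
from rig import robot
ct=robot.get_calibration('top');cs=robot.get_calibration('side')
t=cv2.imread('pics/top0.png');s=cv2.imread('pics/side0.png')
# battery
g=t[215:255,315:350].astype(int); m=((g.max(2)>110)).astype(np.uint8)
n,l,st,ce=cv2.connectedComponentsWithStats(m); k=1+st[1:,4].argmax()
pts=np.argwhere(l==k)[:,::-1]+[315,215]
print('bat area',st[k,4])
W=np.array([onz(ct,u,v,0.03)[:2] for u,v in pts]).astype(np.float32)
r=cv2.minAreaRect(W); print('battery top rect',r, cv2.boxPoints(r))
# red knob
def red(im,x0,y0,w,h):
    b=im[y0:y0+h,x0:x0+w].astype(int); m=((b[:,:,2]>110)&(b[:,:,1]<60)&(b[:,:,0]<60)).astype(np.uint8)
    n,l,st,ce=cv2.connectedComponentsWithStats(m);k=1+st[1:,4].argmax(); print(st[k],ce[k])
    p=np.argwhere(l==k)[:,::-1].astype(np.float32); c,rr=cv2.minEnclosingCircle(p); print('circ',c,rr)
    return np.array(c)+[x0,y0]
kt=red(t,130,195,30,25); ks=red(s,155,265,40,35)
print('knob px',kt,ks,'tri',tri(ct,kt,cs,ks))
def tick(x,y): return x-.4,y-.4
H=[onz(ct,*tick(*p),.305) for p in [(122.1,200.6),(172.4,201.1),(129.5,129),(175.5,129)]]
print('hood front L,R',H[0],H[1],'mid',(H[0]+H[1])/2,'len',np.linalg.norm(H[0]-H[1]),'back',H[2:])
Hs=[onz(cs,*tick(*p),.305) for p in [(165.5,238.5),(207,205)]]
print('side hood L,R',Hs)
C=[onz(ct,*tick(*p),.085) for p in [(208.3,192.3),(260.3,185.8),(202,140.5),(253.5,134)]]
print('cab front L,R back L,R');print(np.array(C)); print(np.linalg.norm(C[0]-C[1]),np.linalg.norm(C[0]-C[2]))
Cs=[onz(cs,*tick(*p),.085) for p in [(203,242),(229.3,208.5)]];print('side cab front L,R',Cs)
for a,b in [((226.8,241.7),(262.5,258.5)),((255,238),(274.5,239.5))]: print('handle end',tri(ct,tick(*a),cs,tick(*b)))
for p in [(145.5,211.6),(185.3,211.6)]: print('console front z.04',onz(ct,*tick(*p),.04))
for p in [(170,309.5),(202.8,278)]: print('side console front',onz(cs,*tick(*p),.04))
for n,p in dict(beaker=(321.5,203),buffer=(342,190),timer=(286,255)).items(): print(n,onz(ct,*p,0))
E
```

```text
bat area 280
battery top rect ((0.45989567041397095, -0.286635160446167), (0.04668017104268074, 0.08963128924369812), 63.54846954345703) [[ 0.4094 -0.2876]
 [ 0.4896 -0.3275]
 [ 0.5104 -0.2857]
 [ 0.4302 -0.2458]]
[ 9  7  9  8 57] [13.2105 10.4912]
circ (13.125, 10.5) 4.155292510986328
[11 15 12  7 30] [17.1667 18.8667]
circ (16.5, 16.5) 5.700977325439453
knob px [143.125 205.5  ] [171.5 281.5] tri (array([0.5937, 0.3992, 0.14  ]), np.float64(5.292999643658182e-05))
hood front L,R [0.5736 0.4252 0.305 ] [0.5602 0.2658 0.305 ] mid [0.5669 0.3455 0.305 ] len 0.159922381574283 back [array([0.8173, 0.4014, 0.305 ]), array([0.8059, 0.2491, 0.305 ])]
side hood L,R [array([0.5799, 0.4173, 0.305 ]), array([0.5684, 0.2554, 0.305 ])]
cab front L,R back L,R
[[ 0.6423  0.1714  0.085 ]
 [ 0.6531 -0.0239  0.085 ]
 [ 0.8505  0.1859  0.085 ]
 [ 0.8625 -0.0137  0.085 ]]
0.1955836459818863 0.20875647976574835
side cab front L,R [array([0.6468, 0.1722, 0.085 ]), array([ 0.6642, -0.0282,  0.085 ])]
handle end (array([0.46  , 0.1159, 0.0488]), np.float64(0.004516000765139418))
handle end (array([0.4657, 0.0104, 0.047 ]), np.float64(0.0031495335983240365))
console front z.04 [0.5966 0.4173 0.04  ]
console front z.04 [0.5855 0.2663 0.04  ]
side console front [0.6027 0.4107 0.04  ]
side console front [0.5879 0.2688 0.04  ]
beaker [ 0.5885 -0.2613  0.    ]
buffer [ 0.6349 -0.3476  0.    ]
timer [ 0.3966 -0.1044  0.    ]
```

Measurements against the given sizes:

| Item | Measured | Expected |
|---|---|---|
| Battery | 46.7 × 89.6 mm | 46 × 90 mm |
| Hood edge | 160 mm | 160 mm |
| Knob height | 0.140 m | consistent with a ≈ -0.65 |
| Cabinet width | 196 mm | 200 mm |

These hold up, so I'll move above the battery and confirm with the wrist camera.

```bash
cat >> h.py <<'E'
from scipy.spatial.transform import Rotation as R
def quat(z,x):
    z=np.array(z,float);z/=np.linalg.norm(z);x=np.array(x,float);x-=z*(x@z);x/=np.linalg.norm(x)
    return R.from_matrix(np.stack([x,np.cross(z,x),z],1)).as_quat()
E
python3 - <<'E'
from h import *
from rig import robot
ct=robot.get_calibration('top');cs=robot.get_calibration('side')
for a,b in [((213.4,229.6),(244.3,257.2)),((213.1,229.2),(244,256))]: print('panelL',tri(ct,(a[0]-.4,a[1]-.4),cs,(b[0]-.4,b[1]-.4)))
for sg in (1,-1):
    x=sg*np.array([.446,.895,0]); q=quat([0,0,-1],x); print(q,robot.solve_ik([.46,-.287,.15],q))
    xd=sg*np.array([-.058,1,0]); print('drawer',robot.solve_ik([.585,.07,.15],quat([0,0,-1],xd)))
sg=1
E
```

```text
panelL (array([0.5033, 0.1608, 0.0725]), np.float64(0.0017628959775350835))
panelL (array([0.504 , 0.1614, 0.0776]), np.float64(0.0019264174291343317))
[0.8503 0.5263 0.     0.    ] [-0.6992  0.4508  1.5953 -0.      1.0955 -1.8077]
drawer [-0.0109  0.53    1.4575 -0.      1.1541 -1.6397]
[-0.5263  0.8503  0.      0.    ] [-0.6992  0.4508  1.5953 -0.      1.0955  1.3339]
drawer [-0.0109  0.53    1.4575 -0.      1.1541  1.5019]
```

```bash
python3 - <<'E'
from h import *
from rig import robot
q=quat([0,0,-1],[-.446,-.895,0])
robot.movep([.46,-.287,.14],q)
print(robot.read_clock(),robot.read_ee_pos(),robot.read_force())
cw=robot.get_calibration('wrist'); im=robot.read_camera('wrist')[:,:,::-1].copy()
bb=[(.4094,-.2876),(.4896,-.3275),(.5104,-.2857),(.4302,-.2458)]
P=np.array([proj(cw,[*b,.03]) for b in bb]).astype(int)
cv2.polylines(im,[P.reshape(-1,1,2)],True,(0,255,0),1)
cv2.imwrite('pics/w1.png',im)
E
```

```text
1.5 [ 0.4598 -0.2876  0.1401] [-0.5145  0.8132  0.8621]
```

View pics/w1.png

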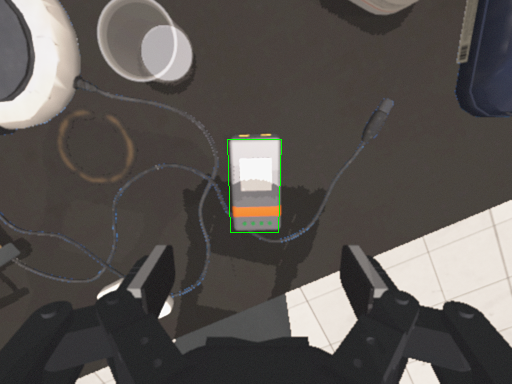

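The wrist view shows the battery at pixels (229–281, 138–232), filling the predicted outline exactly. I'll grasp it.

```bash
python3 - <<'E'
from h import *
from rig import robot
robot.movel([.46,-.287,.003],vel=.1)
print(robot.read_ee_pos(),robot.read_force())
robot.grip(0.0,grasp_force=40)
print('gap',robot.read_finger_gap(),robot.read_force())
f0=robot.read_force()
robot.movel([.46,-.287,.16],vel=.12)
print('gap',robot.read_finger_gap(),robot.read_force(),robot.read_clock())
cv2.imwrite('pics/w2.png',robot.read_camera('wrist')[:,:,::-1])
E
```

```text
[ 0.4603 -0.2873  0.0036] [-0.202   0.7698 -0.2335]
gap 0.5270896519453807 [-1.074   1.1117  5.6309]
gap 0.5320091088633432 [-0.0718 -0.2365 -2.7126] 4.975
```

View pics/w2.png

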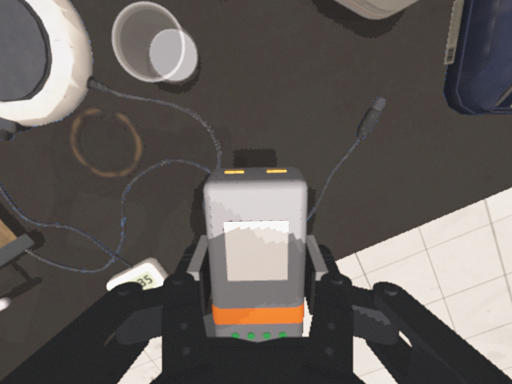

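The pack is gripped squarely: gap 0.53, and a weight of about 3 N. Next I'll carry it over the drawer and check alignment before lowering.

```bash
python3 - <<'E'
from h import *
from rig import robot
y=.058; ax=np.array([np.cos(y),np.sin(y)]); ay=np.array([-ax[1],ax[0]])
q=quat([0,0,-1],[*-ay,0])
robot.movep([.583,.070,.21],q)
print(robot.read_clock(),robot.read_ee_pos(),robot.read_force(),robot.read_joints())
fl=np.array([.463,.063])+.143*ax
cw=robot.get_calibration('wrist')
ims={n:robot.read_camera(n)[:,:,::-1].copy() for n in ('wrist','top','side')}
for n,im in ims.items():
    c=cw if n=='wrist' else robot.get_calibration(n)
    for (a,b,z) in [(-.093,-.079,.066),(-.093,.079,.066),(.042,.079,.066),(.042,-.079,.066),(-.087,-.079,.025),(-.087,.079,.025)]:
        p=proj(c,[*(fl+a*ax+b*ay),z]); cv2.circle(im,tuple(p.astype(int)),3,(0,255,0),1)
    cv2.imwrite(f'pics/{n}3.png',im)
E
```

```text
6.4417 [0.5829 0.0688 0.2097] [ 0.7564  0.2216 -3.3438] [-0.0128  0.4728  1.3801 -0.0005  1.2892  1.5017]
```

View pics/wrist3.png

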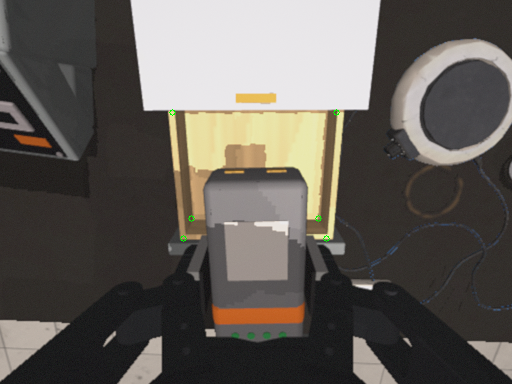

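View pics/side3.png

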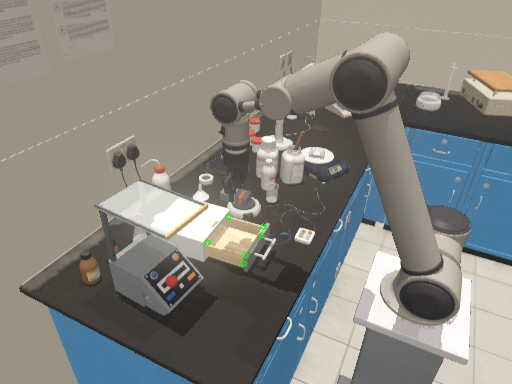

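View pics/top3.png

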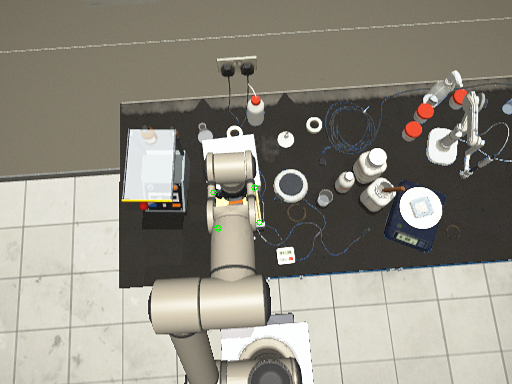

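The predicted drawer corners (green) land on the drawer walls in the wrist view, with inner front corners at (183,238) and (326,238). I'll lower it now, feeling for contact.

```bash
python3 - <<'E'
from h import *
from rig import robot
robot.movel([.583,.070,.10],vel=.12); 
robot.movel([.583,.070,.040],vel=.06)
robot.hold(.1)
f0=robot.read_force()[2]; print('f0',robot.read_force())
z=.040
while z>.018:
    z-=.0015; robot.movel([.583,.070,z],vel=.03)
    f=robot.read_force(); 
    print(round(z,4),robot.read_ee_pos()[2],f)
    if f[2]-f0>4: break
robot.hold(.2)
print(robot.read_force(),robot.read_clock(),robot.read_finger_gap())
E
```

```text
f0 [-0.4662  0.5485 -2.7411]
0.0385 0.03853131306320187 [-0.1173  0.0538 -3.0672]
0.037 0.03686251291201681 [ 1.2399  0.2325 -3.5741]
0.0355 0.035363823123968505 [-0.0622 -0.0787 -2.9871]
0.034 0.03387239952356964 [ 0.0792  0.2626 -2.2862]
0.0325 0.03240440615793273 [ 0.0846 -0.7707 -3.1932]
0.031 0.0308734670925707 [ 0.3135  0.4361 -2.1218]
0.0295 0.029363126813318884 [ 0.0244  0.6373 -3.3063]
0.028 0.02787944850055592 [ 0.0024  0.0104 -1.9581]
0.0265 0.02638610558978274 [ 0.7196  0.342  -3.0171]
0.025 0.025542511531835524 [ 0.3898 -0.5065  1.255 ]
0.0235 0.02549134963386524 [0.9832 0.9606 9.3246]
[0.1592 0.6784 8.4413] 11.8583 0.5315389188452357
```

Contact at TCP z = 0.0255 puts the floor at about 0.022, and the pack sits flat under light pressure. I'll release, retreat, and look.

```bash
python3 - <<'E'
from h import *
from rig import robot
p=robot.read_ee_pos()
robot.movel([p[0],p[1],.0258],vel=.03)
robot.grip(0.8)
print('gap',robot.read_finger_gap(),robot.read_force())
robot.movel([p[0],p[1],.16],vel=.12)
cv2.imwrite('pics/w4.png',robot.read_camera('wrist')[:,:,::-1])
print(robot.read_clock(),robot.read_force())
E
```

```text
gap 0.7985981043942472 [-0.1808  0.5062  0.2493]
13.775 [ 0.7044 -0.2409  0.3655]
```

View pics/w4.png

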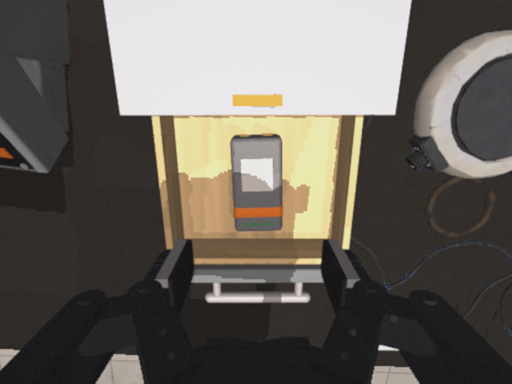

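The pack lies flat in the drawer at pixels (232–282, 135–230), and the handle is at (258,298). I'll measure the handle and push the drawer shut.

```bash
python3 - <<'E'
from h import *
from rig import robot
cw=robot.get_calibration('wrist')
h=(onz(cw,207,298,.047)+onz(cw,309.5,297.5,.047))/2; print('handle',h,onz(cw,207,298,.047)-onz(cw,309.5,297.5,.047))
y=.058; ax=np.array([np.cos(y),np.sin(y),0])
h=np.array([.463,.0635,0])if abs(h[0]-.463)>.012 else np.array([h[0],h[1],0])
q=robot.read_tcp_rot()
robot.grip(0.0,grasp_force=20)
s=h-.05*ax
robot.movep([s[0],s[1],.15],q)
robot.movel([s[0],s[1],.038],vel=.12)
print(robot.read_ee_pos(),robot.read_force(),robot.read_clock())
e=h-.012*ax
robot.movel([e[0],e[1],.038],vel=.05)
print(robot.read_ee_pos(),robot.read_force(),robot.read_clock())
e=h+.08*ax
robot.movel([e[0],e[1],.038],vel=.06)
print(robot.read_ee_pos(),robot.read_force(),robot.read_clock())
d=.08
while d<.16:
    d+=.006; e=h+d*ax; robot.movel([e[0],e[1],.038],vel=.05)
    f=robot.read_force(); 
    if np.hypot(f[0],f[1])>7: break
print(d,robot.read_ee_pos(),f,robot.read_clock())
cv2.imwrite('pics/w5.png',robot.read_camera('wrist')[:,:,::-1])
cv2.imwrite('pics/top5.png',robot.read_camera('top')[:,:,::-1])
E
```

```text
handle [0.461  0.0603 0.047 ] [-0.0068  0.1087  0.    ]
[0.4116 0.0574 0.0383] [-0.2961 -0.2223  0.3458] 16.2417
[0.4487 0.0597 0.0379] [-0.713   0.4879  0.4993] 17.15
[0.5408 0.0649 0.0381] [ 0.2458 -0.8598  0.1392] 18.8333
0.12800000000000003 [0.5856 0.0677 0.0375] [-11.7384  -0.8982   7.9798] 20.9667
```

View pics/w5.png

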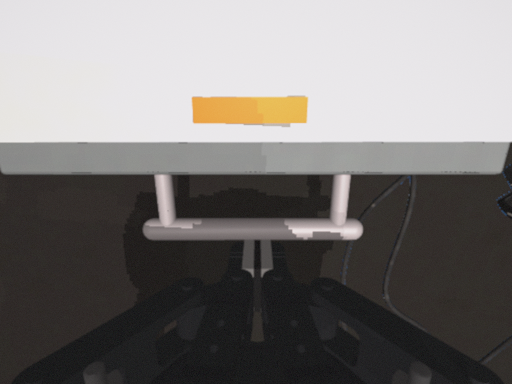

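The drawer front now sits flush against the cabinet. I'll press slightly further to confirm this is the hard stop, then back away.

```bash
python3 - <<'E'
from h import *
from rig import robot
p=robot.read_ee_pos(); y=.058; ax=np.array([np.cos(y),np.sin(y),0])
h=np.array([.461,.0603,0])
for d in (.131,.135):
    e=h+d*ax; robot.movel([e[0],e[1],.038],vel=.04); robot.hold(.1)
    print(robot.read_ee_pos(),robot.read_force())
e=h+.06*ax
robot.movel([e[0],e[1],.06],vel=.15)
robot.movel([e[0]-.02,e[1],.25],vel=.25)
print(robot.read_clock())
for n in('top','side'): cv2.imwrite(f'pics/{n}6.png',robot.read_camera(n)[:,:,::-1])
crop(cv2.imread('pics/side6.png'),90,170,190,140,4,'pics/s_6.png')
E
```

```text
[0.5857 0.0678 0.0374] [-20.3415  -2.8525  14.5762]
[0.5859 0.0678 0.0373] [-32.2337  -4.3035  24.0858]
23.3583
```

View pics/s_6.png

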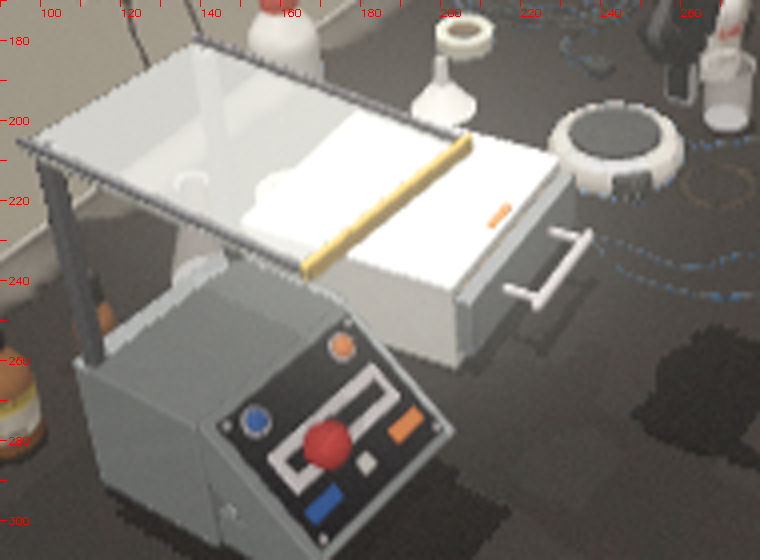

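The TCP stayed at x = 0.586 as force rose to 32 N, and the side view shows the grey front flush at (222–230, 215–250), so the drawer is shut. For the lever, I'll tilt 40° with the wrist camera on the robot side, clear of the hood. I'm checking IK along the arc first.

```bash
cat >> h.py <<'E'
YAW=-.08
CX=np.array([np.cos(YAW),np.sin(YAW),0]);CY=np.array([-np.sin(YAW),np.cos(YAW),0]);CZ=np.array([0,0,1.])
PIV=np.array([.640,.337,.082])
def knob(a,piv=None): 
    piv=PIV if piv is None else piv
    return piv+.095*(-.643*np.cos(a)*CX-np.sin(a)*CY+.766*np.cos(a)*CZ)
def tool(t):
    t=np.radians(t); z=np.sin(t)*CX-np.cos(t)*CZ; return z,quat(z,CY)
E
python3 - <<'E'
from h import *
from rig import robot
print('knob pred',knob(-.65))
for t in (35,40):
    z,q=tool(t)
    for a in (-.65,0,.62):
        print(t,a,robot.solve_ik(knob(a)+.011*z,q))
    print('pre',robot.solve_ik(knob(-.65)-.11*z,q), 'way',robot.solve_ik(np.array([.45,.25,.30]),q))
print(robot.read_joints())
E
```

```text
knob pred [0.5961 0.3982 0.1399]
35 -0.65 [ 0.6424  0.6196  1.5324 -0.702   0.6277 -0.3452]
35 0 [ 0.5774  0.5232  1.669  -0.7175  0.5622 -0.371 ]
35 0.62 [ 0.4776  0.4992  1.7646 -0.7602  0.4561 -0.392 ]
pre [ 0.7276  0.4348  1.5497 -0.6119  0.8061 -0.4103] way [ 0.5702  0.0569  1.857  -0.512   0.7877 -0.6362]
40 -0.65 [ 0.6666  0.6206  1.5867 -0.9155  0.5831 -0.1276]
40 0 [ 0.602   0.5248  1.7245 -0.9609  0.517  -0.1206]
40 0.62 None
pre [ 0.7681  0.431   1.626  -0.789   0.7469 -0.2191] way [ 0.6072  0.0467  1.9173 -0.6676  0.719  -0.4742]
[-0.0253  0.2938  1.546  -0.      1.307   1.4877]
```

```bash
python3 - <<'E'
from h import *
from rig import robot
z,q=tool(35)
robot.movep([.45,.25,.30],q)
robot.grip(1.0)
robot.movep(knob(-.65)-.11*z,q)
print(robot.read_clock(),robot.read_ee_pos(),robot.read_force())
cw=robot.get_calibration('wrist'); im=robot.read_camera('wrist')[:,:,::-1].copy()
b=im.astype(int); m=((b[:,:,2]>100)&(b[:,:,1]<60)&(b[:,:,0]<60)).astype(np.uint8)
n,l,st,ce=cv2.connectedComponentsWithStats(m);k=1+st[1:,4].argmax();print(st[k],ce[k])
P=np.argwhere(l==k)[:,::-1].astype(np.float32);c,r=cv2.minEnclosingCircle(P);print(c,r)
ct=robot.get_calibration('top'); print('tri top',tri(cw,c,ct,(143.1,205.5)),'range by size', 384/2/np.tan(np.radians(cw['fovy'])/2)*.016/r)
cs=robot.get_calibration('side');print('tri side',tri(cw,c,cs,(171.5,280.5)))
o,d=ray(cw,*c); d/=np.linalg.norm(d)
print('cam',o,'d to pred',np.linalg.norm(knob(-.65)-o))
for a in (-.65,0,.65):
    cv2.circle(im,tuple(proj(cw,knob(a)).astype(int)),4,(0,255,0),1)
cv2.circle(im,tuple(proj(cw,PIV).astype(int)),4,(255,255,0),1)
cv2.imwrite('pics/w7.png',im)
E
```

```text
26.8583 [0.5329 0.4027 0.2302] [0.6526 1.0182 0.3792]
[240 171  35  35 915] [257.0033 187.459 ]
(256.8700256347656, 187.718505859375) 17.529041290283203
tri top (array([0.5923, 0.3975, 0.144 ]), np.float64(0.0017091909974410262)) range by size 0.2629484005143793
tri side (array([0.5956, 0.3965, 0.1407]), np.float64(0.0006060181981170237))
cam [0.386  0.4137 0.3023] d to pred 0.2660027590548032
```

View pics/w7.png

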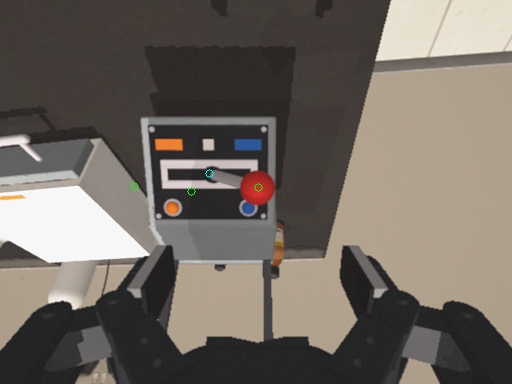

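The predicted knob (258,187) and pivot (209,173) fall on the red ball centre (257,188) and the stem root (211,174), so the lever is near -0.65. I'll move in and grip.

```bash
python3 - <<'E'
from h import *
from rig import robot
z,q=tool(35)
k=np.array([.5955,.3972,.1408])
robot.movel(k+.011*z,vel=.1)
print(robot.read_ee_pos(),robot.read_force(),robot.read_clock())
robot.grip(0.0,grasp_force=20)
print('gap',robot.read_finger_gap(),robot.read_force(),robot.read_clock())
cv2.imwrite('pics/w8.png',robot.read_camera('wrist')[:,:,::-1])
E
```

```text
[0.6018 0.3971 0.1326] [ 0.705   0.2134 -0.2935] 28.2583
gap 0.35758559256792855 [-1.5849  1.3969  2.1766] 28.8083
```

View pics/w8.png

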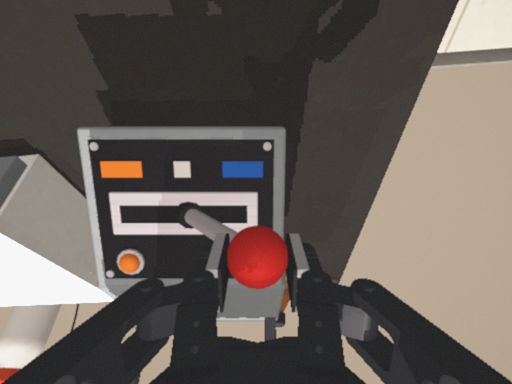

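The ball is between the pads (gap 0.36, about 31 mm) and the stem is clear. I'll bring it along the arc to centre.

```bash
python3 - <<'E'
from h import *
from rig import robot
z,q=tool(35)
for a in (-.52,-.39,-.26,-.13,0.0):
    robot.movel(knob(a)+.011*z,vel=.06)
    print(a,robot.read_ee_pos()-(knob(a)+.011*z),robot.read_force(),robot.read_finger_gap())
print(robot.read_clock())
robot.hold(.3)
cw=robot.get_calibration('wrist'); im=robot.read_camera('wrist')[:,:,::-1].copy()
b=im.astype(int); m=((b[:,:,2]>100)&(b[:,:,1]<60)&(b[:,:,0]<60)).astype(np.uint8)
n,l,st,ce=cv2.connectedComponentsWithStats(m);k=1+st[1:,4].argmax();print(ce[k],'pred',[proj(cw,knob(a)) for a in (-.1,0,.1)])
cv2.circle(im,tuple(proj(cw,PIV).astype(int)),4,(255,255,0),1)
cv2.imwrite('pics/w9.png',im)
E
```

```text
-0.52 [-0.0002  0.0017  0.001 ] [-5.7577  5.2859  2.9807] 0.35613765231867056
-0.39 [-0.0007  0.0033  0.0018] [-10.1719   9.1205   6.9432] 0.3586659052719711
-0.26 [-0.0002  0.003   0.0022] [-8.5532  7.97    8.5996] 0.3548167228564162
-0.13 [0.0002 0.0023 0.0024] [-7.9547  6.2932  9.5648] 0.35610689686182834
0.0 [0.0005 0.0015 0.002 ] [-4.992   2.786   7.1655] 0.3604450450737299
30.625
[257.6689 257.2079] pred [array([273.8842, 251.8774]), array([255.9226, 252.2872]), array([237.9569, 251.9096])]
```

View pics/w9.png

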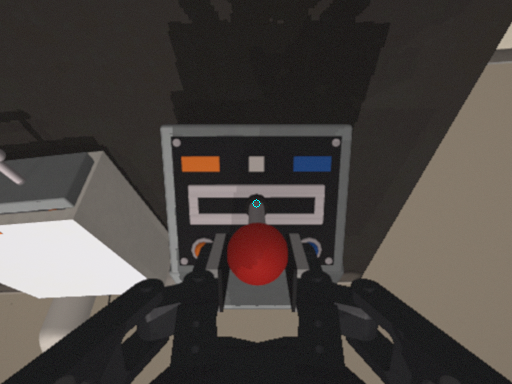

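The lever is square to the panel: knob at (258,257), and the pivot, stem and white mark line up at column 257 (error about 0.01 rad). I'll rest here for 2.2 s, then go over to orange.

```bash
python3 - <<'E'
from h import *
from rig import robot
z,q=tool(35)
robot.hold(2.3)
print(robot.read_clock())
for a in (.13,.26,.39,.52,.6,.65):
    robot.movel(knob(a)+.011*z,vel=.06)
    print(a,robot.read_ee_pos()-(knob(a)+.011*z),robot.read_force(),robot.read_finger_gap())
robot.hold(.3)
print(robot.read_clock(),robot.read_ee_pos()-(knob(.65)+.011*z),robot.read_joints())
cw=robot.get_calibration('wrist'); im=robot.read_camera('wrist')[:,:,::-1].copy()
b=im.astype(int); m=((b[:,:,2]>100)&(b[:,:,1]<60)&(b[:,:,0]<60)).astype(np.uint8)
n,l,st,ce=cv2.connectedComponentsWithStats(m);k=1+st[1:,4].argmax();print(ce[k],'pred',[proj(cw,knob(a)) for a in (.55,.6,.65)])
cv2.imwrite('pics/w10.png',im)
E
```

```text
33.275
0.13 [0.0006 0.0013 0.0019] [-3.2262  2.7755  6.1764] 0.3561914428391675
0.26 [0.0008 0.0008 0.0013] [0.6092 3.4382 5.4603] 0.355201702260879
0.39 [0.0007 0.0005 0.0009] [2.4808 2.9827 4.8681] 0.3602673337369112
0.52 [0.0005 0.     0.0001] [4.6015 3.6893 1.1252] 0.3577560617269599
0.6 [0.0005 0.0002 0.0001] [4.3268 3.4197 2.0505] 0.3532468711364085
0.65 [0.0004 0.0009 0.0003] [2.3277 6.13   2.6677] 0.3587574396141015
35.5333 [0.0004 0.0009 0.0003] [ 0.4734  0.5006  1.7664 -0.7631  0.4501 -0.3919]
[257.6731 260.2198] pred [array([272.5713, 260.105 ]), array([264.5452, 257.7738]), array([257.0438, 255.3532])]
```

View pics/w10.png

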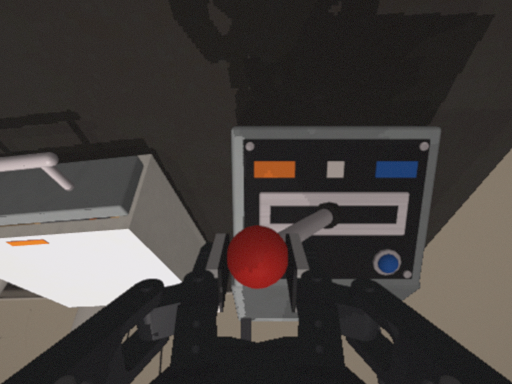

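The lever is leaning fully to orange: knob at column 257.7, where 0.65 rad predicts 257.0. I'll release, back out along the tool axis, and do a final check.

```bash
python3 - <<'E'
from h import *
from rig import robot
z,q=tool(35)
robot.grip(1.0)
p=robot.read_ee_pos()
robot.movel(p-.11*z,vel=.12)
cw=robot.get_calibration('wrist'); im=robot.read_camera('wrist')[:,:,::-1].copy()
b=im.astype(int); m=((b[:,:,2]>100)&(b[:,:,1]<60)&(b[:,:,0]<60)).astype(np.uint8)
n,l,st,ce=cv2.connectedComponentsWithStats(m);k=1+st[1:,4].argmax();print(ce[k],'pred',[proj(cw,knob(a)) for a in (.55,.6,.65)])
robot.movel([.42,.25,.32],vel=.2)
robot.hold(.3)
print(robot.read_clock(),robot.read_force(),robot.read_qd())
for n in('top','side'): cv2.imwrite(f'pics/{n}11.png',robot.read_camera(n)[:,:,::-1])
cv2.imwrite('pics/w11.png',im)
a=cv2.imread('pics/side11.png');crop(a,90,170,240,140,3,'pics/s_11.png')
E
```

```text
[258.7918 192.8384] pred [array([267.8569, 193.1005]), array([263.1984, 192.4013]), array([258.7829, 191.6655])]
38.5 [ 0.8341 -0.5771 -0.4889] [ 0.0027 -0.0084 -0.0018 -0.0009  0.0015  0.0002]
```

View pics/s_11.png

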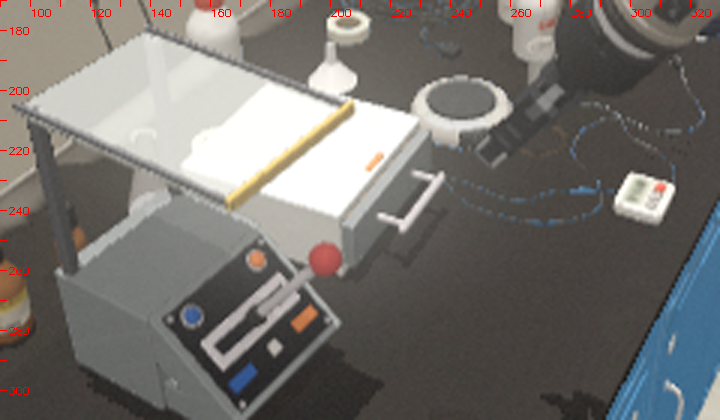

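View pics/top11.png

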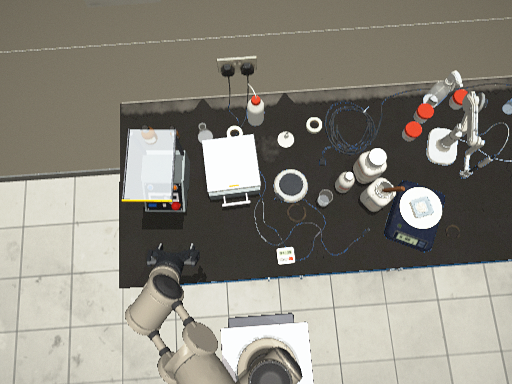

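View pics/w11.png

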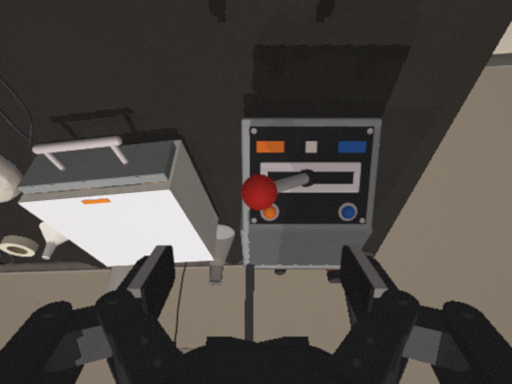

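In the final views the knob is at column 258.8, matching 0.65 rad. The drawer is shut and its handle at (237,203) is close to the cabinet. The beaker (324,198), bottle (345,181) and timer (286,255) are where they were in the first picture, and the gripper is free. I'm handing the job in.

```bash
python3 -c "
from rig import robot
robot.finish_job(); print('done')"
```

```text
the job is handed in; nothing more can be done
done
```

I handed the job in at about 38.5 s on the robot's clock, with all the steps done in order; no verdict was reported.

- **Battery pack:** I gripped it across the 46 mm and lowered it until it touched the drawer floor. It was still held at contact (TCP z 0.0255, about 9 N), then I released it. The wrist camera showed it lying flat and clear of the cabinet.
- **Drawer:** I pushed it shut by the handle to the hard stop. Pressing harder, up to 32 N, moved it no further, and the pictures show its front flush. The pack cannot be seen once the drawer is shut, so its final position inside was not checked.
- **Lever:** I moved it from blue to upright centre (within about 0.01 rad in the picture) and held it there still for more than 2 s in the gripper. I then took it over to orange, where it measured about 0.65 rad after release.
- **Final state:** The gripper is open and clear, and the force reading is about zero. In the top view the beaker, bottles and timer are where they started.

No check failed. My position estimates from the top and side cameras differed by up to about 10 mm (cabinet and hood edges), but the close-up wrist views agreed with the positions I used.

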